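# Wedge the injector row tight

### The arm

A 6-joint arm with a two-finger parallel gripper is mounted at the origin on the work surface. World frame = base frame: x ahead of the robot, y to its left, z up, the work surface at z = 0. Lengths are in m, angles in rad, forces in N, time in s.
With the tool pointing down it reaches from about 0.375 to 0.975 m from the base axis. Payload 3.8 kg.
Tool frame: the origin (TCP) lies midway between the tips of the shut fingers; the grasp point (between the pads) lies 19 mm behind it; z points along the fingers, y is the direction in which the jaws open and shut (so a half turn about z gives the same grasp; the last joint's range is limited). The gripper opens to 85 mm and grips with 20 to 120 N. Pads are 22 mm wide; open, the fingers measure 114 mm over their backs; the gripper's body (76 mm by 85 mm) begins 54 mm behind the grasp point. The pads swing forward as they close: fully open they stand 13 mm farther back than shut.
Start: joints at [-1.181, 0.264, 1.604, -0, 1.274, -0.037], TCP at [0.279, -0.614, 0.231] pointing down, gripper open.
Joint ranges: [-2.63, 2.63], [-0.94, 2.18], [0.31, 2.57], [-1.31, 4.45], [0, 2.66], [-2.55, 2.55]. Speed limits (rad/s): [2.57, 2.57, 3.14, 3.14, 3.14, 3.14].

### API

Orientations are given as a rotation vector (axis times angle).
In Python, from workcell import bot gives the robot as it stands.
- The arm moves only by the tool drive_tool, never from a script. Its argument "deltas" is a list of rows, each an object with "hand": the opening, from 0 (shut) to 1 (fully open); "offset": the shift along the world's x, y, z in cm, a list of three; "angular": the turn, a rotation vector about the world's x, y, z in degrees, a list of three. A call has 1 to 8 rows; each row is the pose to reach, as a shift and turn from the pose commanded when the call began; what a row does not reach only later rows make up. A row lasts 1/8 s, in which the tool goes at most 62.5 mm and 10.7 degrees, less where a joint would pass 70% of its speed; a pose out of reach is approached as far as the arm can. A call with a gripper value outside its range is refused whole. The fingers move at their own pace and stop on an object; "force" is the grip in N (left out, the last holds). Time passes only in rows, so rows that repeat a pose let the fingers close. It gives the time, the measured TCP pose, the force and the opening at its end, in the units of the state.
- bot.read_state(): the state, without advancing time (a new reading comes with each control period).
- bot.read_camera(name): name is "scene" or "top" or "wrist"; returns a dict with "frame" (480x640x3 uint8, blue, green, red), "mtx" (3x3 intrinsics, pixels), "k1" (the pictures are not rectified: a ray, as slopes to the right and down, at radius r is drawn at 1 + k1 r^2 times it, then the intrinsics apply), "R" (3x3) and "t" (3): a world point X has camera coordinates R X + t. Camera axes: x right, y down, z forward; pixel columns grow to the right and rows downward; lengths in m; the calibration is good to about 2 mm. A picture is of the moment at which its call begins. There is no depth.
- bot.finish_job(): hands the job in, once; it reports no verdict.
The state is a dict: "time": time; "q": joint angles; "joint_vel": joint speeds; "joint_torque": joint torques, N m; "tool_pos": TCP position; "tcp_rot": TCP orientation; "wrist_force": force on the tool from outside, world axes, zero at the start; "torque": the same for the moment, N m; "width": opening from 0.0 (shut) to 1.0 (fully open).
Only numpy, scipy, OpenCV 4.12 (cv2) and the standard library are available. Lean on these libraries where they do the work, as an engineer would, in place of code of your own. Each camera call takes 0.05 s, during which the arm holds its last target. There are 200 camera calls.

### The job

Swing the toggle clamp on the holding jig over until it stays fully open, then lift the wedge out of the nest. Drive it firmly down, thin end first and its slanted face against the sloping end stop, into the last gap of the row on the sloping bed, until the blocks are packed tight and the wedge will go no further; the wedge must sit square and the blocks stay flat on the bed. Leave the clamp open, let go of everything and leave the other things on the bench where they are.

Things in the scene. Friction and masses are not known exactly. Their poses are not given: they have to be found in the camera images.
- bed: Sloping bed of the fixed steel packing fixture (166 mm wide). Origin mid-bed on its floor, 30 mm above the bench. y runs along the row (level), x down the slope, away from the robot, z square to the floor, leaning 25 degrees from vertical away from the robot. Side lips at x = +-25 mm rise 12 mm; square end stop at y = -60 mm, 36 mm high. The last gap is at the +y end.
- stop (a point): Foot of the sloping end stop's face, at bed y = 49 mm, x = z = 0. The face, 40 mm high, leans outward 1 in 4 (y = 49 mm + z/4 in the bed's frame), so the last gap is wider at its mouth.
- home (a point): Where the wedge's origin comes to lie when the row is packed tight and the wedge locks: bed x = 0, y = 46.5 mm, z = 8 mm. The wedge slides down there along the sloping stop, moving 1 mm towards the row for each 4 mm down and pushing the blocks along.
- block1: Aluminium injector block in the row, next to the square stop: 34 mm along the row, 50 mm down the slope, 44 mm high, with a 16 mm pipe stub on top, 150 g. Origin at the centre of its underside, on the bed; its own z axis is vertical while it lies flat on the bed. The blocks can slide along the bed and stand with small gaps.
- block2: Middle block of the row, same kind.
- block3: Block beside the last gap, same kind. Its face to the gap is 17 mm from its origin, 3 to 5 mm nearer the sloping stop than it will be when tight. The gap's mouth, at its top edge 44 mm above the floor, is thus 13 to 15 mm wide at the start.
- wedge: Aluminium wedge, 75 mm tall, 36 mm along its x (parallel sides, good to grip), 120 g. Origin at the centre of its thin lower end (9 mm along y); z from thin to thick end. The -y face is straight (y = -4.5 mm), the +y face slanted (y = 4.5 mm + z/4). It starts thin end down in the jig's nest. In the gap its straight face is to block3, its axes along the bed's.
- wedge_top (a point): Middle of the wedge's flat thick end, 36 x 27.75 mm, where it can be pushed: wedge x = 0, y = 9.4 mm, z = 75 mm. When home it stands 39 mm above the blocks' tops. Driving takes about 5 to 10 N, then a firm 15 to 20 N push jams it tight; it then stays jammed by friction.
- jig: Fixed holding jig, base plate 175 x 86 x 12 mm. Origin on the bench under the nest; x from nest to clamp (roughly away from the robot), z up. The wedge stands on the plate at x = y = 0, its axes along the jig's, its top 87 mm above the bench, between cheeks reaching 34 mm above the bench, with 0.8 mm play. The clamp's tower (22 x 34 mm, 110 mm high) is at x = 100, y = 8 mm.
- clamp (a joint): Toggle clamp, one rigid lever, pivot along jig y at x = 100, y = 8, z = 97 mm. 0 rad = closed: arm level, foot over the wedge, handle up and leaning 15 degrees towards the nest. Grows as the handle swings away from the nest. Dead centre at about 0.4: below it falls shut, beyond it falls open to 1.8 and stays (handle low behind the tower, arm up, leaning back). Moves with 1 N at the knob.
- clamp_knob (a point): Centre of the black ball knob (30 mm diameter) at the end of the clamp's handle, 112 mm from the pivot.
- wrench: open-ended wrench lying on the bench between the two fixtures
- screwdriver: screwdriver lying on the right of the bench
- nozzle: small steel nozzle body standing on the bench, 26 mm across, 45 mm tall
- spare: spare block of the same kind as those in the row (34 x 50 x 44 mm), standing on the bench on the left; not part of the job
- grease: grease jar, 60 mm across, 75 mm tall, standing on the right
- cup: steel cup, 70 mm across, 60 mm tall, standing on the left
- capnut: brass cap nut (ring), 28 mm across, 16 mm tall

How it is judged:
By the outcome, as a careful person would: the job done as asked, in the order asked, and still so for the second after the job is handed in, with the robot touching nothing.
It also fails if it takes over 58 s, if anything falls off the work surface, if the arm or the gripper's body presses on something with over 40 N, if the wrist force passes 120 N, or if a joint passes its speed limit or range.

## Working session

There is one attempt and no reset: what is moved stays moved. The work goes in short steps, Python scripts to look and compute and a tool call to move; the robot and the scene stay as the last step left them, time stands still between calls to the robot, and variables do not carry over. Pictures are saved under pics/ and viewed, about 8 in all and at most 12, crops included, and the job is handed in when it is done.

Besides the shell and the picture viewer there is one more tool, called after "Emit:" in YAML: its name, and indented under it one key for each argument. drive_tool: Moves the arm, as the interface text tells. Its arguments: {"type":"object","properties":{"deltas":{"type":"array"},"force":{"type":"number"}},"required":["deltas"]}

```bash
mkdir -p pics; cat > h.py <<'E'
import numpy as np, cv2
from workcell import bot
from scipy.spatial.transform import Rotation as Ro
def load(n):
    d=np.load(n+'.npz'); return dict(d)
def snap(n,cam):
    c=bot.read_camera(cam); np.savez(n+'.npz',**{k:np.array(c[k]) for k in('frame','mtx','k1','R','t')}); cv2.imwrite('pics/'+n+'.png',c['frame']); return c
def ray(c,uv):
    s=np.linalg.inv(c['mtx'])@[uv[0],uv[1],1]; d=s[:2]/s[2]; u=d.copy()
    for _ in range(30): u=d/(1+float(c['k1'])*(u@u))
    v=c['R'].T@[u[0],u[1],1]; return -c['R'].T@c['t'], v/np.linalg.norm(v)
def onz(c,uv,z):
    o,v=ray(c,uv); return o+v*(z-o[2])/v[2]
def tri(*cu):
    A=0;b=0
    for c,uv in cu:
        o,v=ray(c,uv); P=np.eye(3)-np.outer(v,v); A=A+P; b=b+P@o
    X=np.linalg.solve(A,b); return X,[float(np.linalg.norm((np.eye(3)-np.outer(v,v))@(X-o))) for o,v in (ray(c,u) for c,u in cu)]
def proj(c,X):
    p=c['R']@np.asarray(X)+c['t']; s=p[:2]/p[2]; s=s*(1+float(c['k1'])*(s@s)); return (c['mtx']@[s[0],s[1],1])[:2]
E
python3 - <<'E'
from h import *
np.set_printoptions(precision=4,suppress=True)
for n in('scene','top','wrist'):
    c=snap(n+'0',n); print(n,-c['R'].T@c['t'],c['R'][2],c['k1'],c['mtx'][0,0])
print(bot.read_state())
E
```

```text
scene [0.948  0.6725 0.9177] [-0.3789 -0.6155 -0.6911] -0.030343961145780158 541.2971890115426
top [0.3237 0.0055 1.214 ] [ 0.1975 -0.0214 -0.9801] -0.05791299851395159 529.5131853377478
wrist [ 0.3463 -0.5837  0.3724] [-0.2654 -0.118  -0.9569] -0.04534382549648056 398.05012804192086
{'time': 0.15, 'q': array([-1.1809,  0.2646,  1.6051,  0.    ,  1.2737, -0.0369]), 'joint_vel': array([-0.0006, -0.0024, -0.0048,  0.0001, -0.0001,  0.001 ]), 'joint_torque': array([  0.0003, -51.5905, -36.7959,  -0.0001,   0.0081,   0.    ]), 'tool_pos': array([ 0.2792, -0.6139,  0.2302]), 'tcp_rot': array([-3.0686, -0.6649,  0.0004]), 'wrist_force': array([-0.468 , -0.9536,  0.4649]), 'torque': array([ 0.0151, -0.0306, -0.0187]), 'width': 1.0033961055190095}
```

View pics/scene0.png

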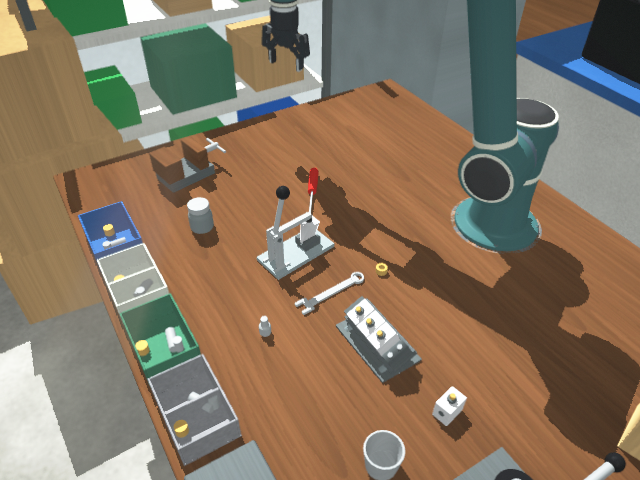

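View pics/top0.png

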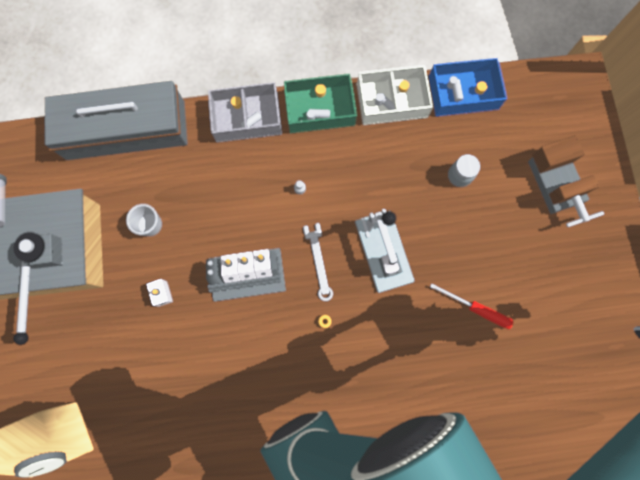

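```bash
python3 - <<'E'
from h import *
t=cv2.imread('pics/top0.png'); s=cv2.imread('pics/scene0.png')
f=lambda im,x,y,w,h,k:cv2.resize(im[y:y+h,x:x+w],None,fx=k,fy=k,interpolation=cv2.INTER_CUBIC)
a=f(t,200,235,100,75,4); b=f(t,340,205,100,75,4); c=f(s,325,290,100,75,4)[:300]; d=f(s,245,160,100,120,2.5)
cv2.imwrite('pics/c1.png',np.vstack([np.hstack([a,b]),np.hstack([c,np.pad(d,((0,0),(0,150),(0,0)))])]))
E
```

```text
(no output)
```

View pics/c1.png

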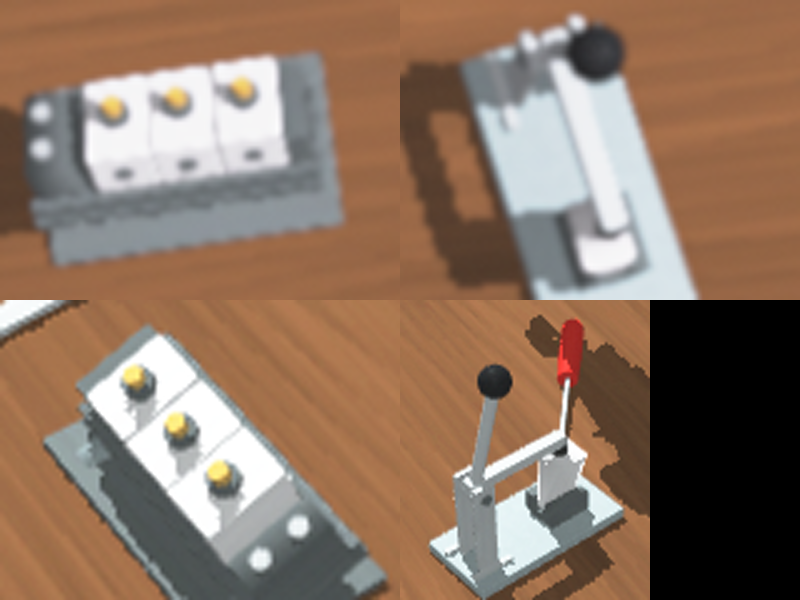

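```bash
python3 - <<'E'
from h import *
np.set_printoptions(precision=4,suppress=True)
T=load('top0');S=load('scene0')
print('knob',tri((T,(389.2,218)),(S,(282.6,192.4))))
f=T['frame'].astype(int); m=((f[...,0]>f[...,2]-8)).astype(np.uint8)
m=cv2.morphologyEx(m,cv2.MORPH_OPEN,np.ones((3,3)))
for nm,(x0,y0,x1,y1),z in (('jig',(340,195,425,305),.012),('bed',(195,235,300,310),.0)):
    r=np.zeros_like(m); r[y0:y1,x0:x1]=m[y0:y1,x0:x1]
    cs,_=cv2.findContours(r,0,1); c=max(cs,key=cv2.contourArea)
    print(nm,cv2.contourArea(c)); 
    h=cv2.approxPolyDP(cv2.convexHull(c),2.5,True)[:,0]
    for p in h: print(p,onz(T,p,z))
# stubs: yellow tops
hsv=cv2.cvtColor(T['frame'],cv2.COLOR_BGR2HSV); hs=cv2.cvtColor(S['frame'],cv2.COLOR_BGR2HSV)
def blobs(h,x0,y0,x1,y1):
    k=cv2.inRange(h,(18,130,120),(35,255,255)); r=np.zeros_like(k); r[y0:y1,x0:x1]=k[y0:y1,x0:x1]
    n,l,st,ce=cv2.connectedComponentsWithStats(r); return [ce[i] for i in range(1,n) if st[i,4]>4]
a=blobs(hsv,200,240,295,300); b=blobs(hs,330,290,400,370)
print(a,b)
for p,q in zip(sorted(a,key=lambda v:v[0]),sorted(b,key=lambda v:-v[0])): print(tri((T,p),(S,q)))
E
```

```text
knob (array([ 0.5368, -0.157 ,  0.2014]), [0.0017863895926684289, 0.0017863895926683944])
jig 2778.0
[385 211] [ 0.5961 -0.1815  0.012 ]
[394 216] [ 0.5817 -0.2006  0.012 ]
[413 281] [ 0.4261 -0.2207  0.012 ]
[378 291] [ 0.4135 -0.1383  0.012 ]
[356 221] [ 0.5808 -0.1109  0.012 ]
bed 2973.5
[279 250] [0.537  0.0749 0.    ]
[283 290] [0.4435 0.076  0.    ]
[214 300] [0.44   0.2354 0.    ]
[208 287] [0.4714 0.2466 0.    ]
[207 260] [0.5342 0.2437 0.    ]
[array([260.    , 256.7143]), array([243.5, 259. ]), array([227.2857, 261.4286])] [array([358.875, 309.875]), array([369.    , 322.1429]), array([379.7143, 334.1429])]
(array([0.5119, 0.1857, 0.0753]), [0.0008949568150956491, 0.0008949568150956368])
(array([0.5128, 0.1504, 0.0747]), [0.0011258521153175553, 0.0011258521153175425])
(array([0.5131, 0.1143, 0.0754]), [0.0014503114436292244, 0.0014503114436291587])
```

Emit:
drive_tool:
  deltas:
    - {"hand":0,"offset":[2.6,5.6,0.8],"angular":[0,0,9.3]}
    - {"hand":0,"offset":[5.2,11.2,1.6],"angular":[0,0,18.6]}
    - {"hand":0,"offset":[7.8,16.8,2.4],"angular":[0,0,28]}
    - {"hand":0,"offset":[10.4,22.4,3.2],"angular":[0,0,37.3]}
    - {"hand":0,"offset":[13,28,4],"angular":[0,0,46.6]}
    - {"hand":0,"offset":[15.6,33.6,4.8],"angular":[0,0,56]}
    - {"hand":0,"offset":[18.2,39.2,5.5],"angular":[0,0,65.3]}
    - {"hand":0,"offset":[20.6,44.8,6],"angular":[0,0,74.6]}

```text
time: 1.15
tool_pos: [0.4859, -0.1645, 0.2916]
tcp_rot: [2.032, 2.395, 0.0]
wrist_force: [1.2, -0.5, 0.3]
width: -0.003
```

```bash
python3 - <<'E'
from h import *
np.set_printoptions(precision=4,suppress=True)
s=bot.read_state();print(s['time'],s['tool_pos'],s['wrist_force'],s['width'],s['q']);print(Ro.from_rotvec(s['tcp_rot']).as_matrix())
c=snap('w1','wrist');print(-c['R'].T@c['t'])
E
```

```text
1.15 [ 0.4859 -0.1645  0.2916] [ 1.1934 -0.4723  0.2581] -0.0026625297390582437 [-0.3751 -0.0792  1.8663  0.      1.3537 -0.5383]
[[-0.1625  0.9867  0.0007]
 [ 0.9867  0.1625 -0.0002]
 [-0.0004  0.0007 -1.    ]]
[ 0.4734 -0.0916  0.4339]
```

View pics/w1.png

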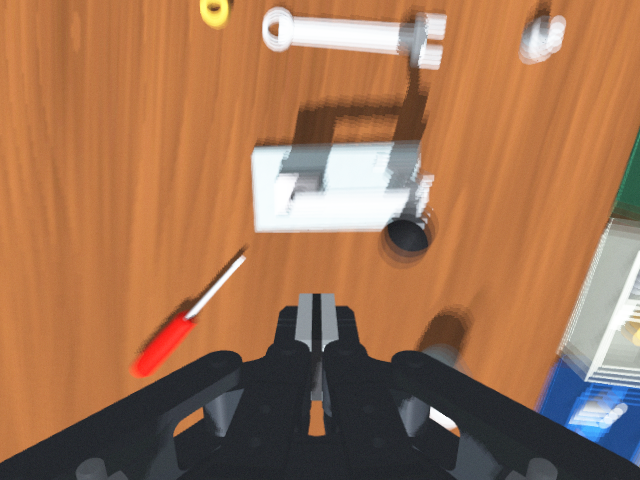

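Emit:
drive_tool:
  deltas:
    - {"hand":0,"offset":[0,0,-5],"angular":[0,0,0]}
    - {"hand":0,"offset":[0,0,-10],"angular":[0,0,0]}
    - {"hand":0,"offset":[1.8,0.3,-10],"angular":[0,0,0]}
    - {"hand":0,"offset":[3.6,0.6,-10],"angular":[0,0,0]}
    - {"hand":0,"offset":[5.2,0.8,-10],"angular":[0,0,0]}
    - {"hand":0,"offset":[6.8,1.1,-10],"angular":[0,0,0]}
    - {"hand":0,"offset":[8.2,1.3,-10],"angular":[0,0,0]}
    - {"hand":0,"offset":[8.6,1.4,-10],"angular":[0,0,0]}

```text
time: 2.2
tool_pos: [0.5728, -0.1523, 0.1916]
tcp_rot: [2.038, 2.39, 0.001]
wrist_force: [-0.5, -0.3, -0.1]
width: 0.001
```

Emit:
drive_tool:
  deltas:
    - {"hand":0,"offset":[0,0,5.5],"angular":[0,0,0]}
    - {"hand":0,"offset":[-3,0,11],"angular":[0,0,0]}
    - {"hand":1,"offset":[-7,2,13],"angular":[0,0,0]}
    - {"hand":1,"offset":[-11,5,15],"angular":[0,0,0]}
    - {"hand":1,"offset":[-13,7,15],"angular":[0,0,0]}
    - {"hand":1,"offset":[-13,7,15],"angular":[0,0,0]}
    - {"hand":1,"offset":[-13,7,15],"angular":[0,0,0]}

```text
time: 3.08
tool_pos: [0.4417, -0.0828, 0.3412]
tcp_rot: [2.039, 2.39, -0.0]
wrist_force: [0.0, 0.8, 1.2]
width: 1.001
```

```bash
python3 - <<'E'
from h import *
np.set_printoptions(precision=4,suppress=True)
s=bot.read_state();print(s['time'],s['tool_pos'],s['wrist_force'],s['width'],s['q'])
c=snap('w2','wrist');t=snap('top2','top');sc=snap('scene2','scene');print(-c['R'].T@c['t'])
f=lambda im,x,y,w,h,k:cv2.resize(im[y:y+h,x:x+w],None,fx=k,fy=k,interpolation=cv2.INTER_CUBIC)
cv2.imwrite('pics/c2.png',np.hstack([cv2.resize(c['frame'],(533,400)),f(sc['frame'],235,160,107,160,2.5)]))
E
```

```text
3.075 [ 0.4417 -0.0828  0.3412] [0.0047 0.7643 1.2167] 1.0006419404832696 [-0.2404 -0.225   1.9031 -0.0004  1.4631 -0.3985]
[ 0.4295 -0.0098  0.4835]
```

View pics/c2.png

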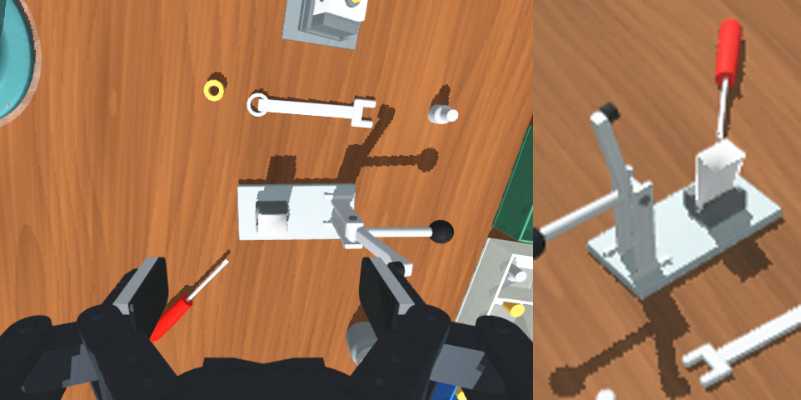

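```bash
python3 - <<'E'
from h import *
f=lambda n,x,y,w,h,k:cv2.resize(load(n)['frame'][y:y+h,x:x+w],None,fx=k,fy=k,interpolation=cv2.INTER_CUBIC)
a=f('w2',275,210,160,100,5)
b=f('scene2',290,205,60,40,6)
c=f('top2',365,240,60,40,6)
bc=np.hstack([b,c]); bc=np.pad(bc,((0,0),(0,800-bc.shape[1]),(0,0)))
cv2.imwrite('pics/c3.png',np.vstack([a[:350],bc]))
E
```

```text
(no output)
```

View pics/c3.png

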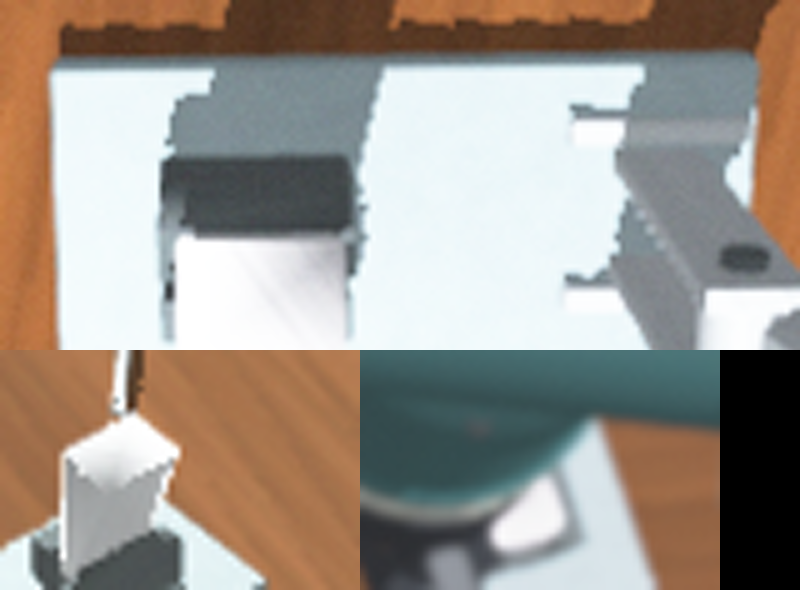

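```bash
python3 - <<'E'
from h import *
np.set_printoptions(precision=4,suppress=True)
W=load('w2')
g=cv2.cvtColor(W['frame'],cv2.COLOR_BGR2GRAY).astype(int)
for u in (318,327,336): print(u,'col from 250',g[250:300,u])
for v in (262,270,278): print(v,'row from 300',g[v,300:352])
print('plate col',[g[215:232,u] for u in (290,)],'bot',g[280:296,292],'left row',g[240,278:294],g[275,280:296])
for p in ((310,257),(344,257)): print(onz(W,p,.087))
E
```

```text
318 col from 250 [ 73  75  75  79  80  76  98 154 245 254 254 254 254 254 254 254 254 254
 254 254 254 254 254 254 254 254 254 254 254 254 255 255 255 254 249 249
 249 227 133 133 136 133 135 135 133 133 135 133 132 133]
327 col from 250 [ 77  78  73  74  72  71  98 146 224 245 245 246 246 247 247 245 242 240
 241 245 248 247 249 250 251 252 252 253 253 254 254 254 254 254 250 250
 249 224 129 129 122 124 124 123 120 122 122 123 123 124]
336 col from 250 [ 74  72  72  70  69  70 107 144 191 212 208 207 212 210 216 216 223 226
 228 232 235 237 240 243 246 248 249 250 249 250 251 253 253 253 249 249
 245 200 128 127 129 130 127 128 128 129 127 129 126 129]
262 row from 300 [249 249 249 249 249 248 230 175 165 156 243 255 255 255 255 255 255 254
 254 254 254 253 252 248 248 249 249 246 242 239 237 234 231 228 224 219
 212 202 196 196 189 188 182 173 121 100 166 228 248 247 247 246]
270 row from 300 [248 248 249 249 249 249 243 183 150 167 246 255 255 255 255 255 255 254
 254 254 254 253 253 252 251 250 248 248 242 237 239 242 243 239 236 236
 235 233 232 232 231 231 227 218 193 220 248 247 248 248 247 247]
278 row from 300 [249 249 249 250 250 250 248 240 224 224 248 255 255 255 255 255 255 254
 254 254 254 254 254 254 254 254 254 253 253 253 253 253 252 252 251 249
 249 250 251 250 249 248 247 245 241 245 249 249 249 249 249 248]
plate col [array([ 98,  61,  63,  65,  61,  60,  89, 116, 144, 221, 245, 247, 247,
       247, 246, 245, 245])] bot [250 249 249 249 249 249 250 231 152 127 128 126 126 126 125 126] left row [138 132 133 129 127 122 122 177 246 248 248 248 248 248 247 248] [132 134 136 136 134 127 178 244 249 249 249 249 250 250 250 249]
[ 0.4451 -0.1483  0.087 ]
[ 0.4806 -0.1427  0.087 ]
```

```bash
python3 - <<'E'
from h import *
np.set_printoptions(precision=4,suppress=True)
W=load('w2');S=load('scene2');T=load('top2')
print('scene top corners');Q=[]
for p in ((300.5,222.5),(320,222.5),(312.2,215.5),(309.2,227.5)): Q.append(onz(S,p,.087)); print(Q[-1])
print(np.mean(Q,0))
print('wrist left edge, plate');
for p in ((285,223.8),(288,287.5),(286.3,257)): print(onz(W,p,.012))
print('tri',tri((W,(310,257)),(S,(320,222.5))))
k=cv2.inRange(cv2.cvtColor(W['frame'],cv2.COLOR_BGR2GRAY),0,60)
# bed in wrist?
E
```

```text
scene top corners
[ 0.4877 -0.1657  0.087 ]
[ 0.4484 -0.1427  0.087 ]
[ 0.4513 -0.1737  0.087 ]
[ 0.479  -0.1402  0.087 ]
[ 0.4666 -0.1556  0.087 ]
wrist left edge, plate
[ 0.4113 -0.1368  0.012 ]
[ 0.4265 -0.22    0.012 ]
[ 0.4187 -0.1792  0.012 ]
tri (array([ 0.4448, -0.15  ,  0.0803]), [0.0008268004808413149, 0.0008268004808414561])
```

Emit:
drive_tool:
  deltas:
    - {"hand":1,"offset":[0.8,-2.6,-5.5],"angular":[0,0,0]}
    - {"hand":1,"offset":[1.6,-5.2,-11],"angular":[0,0,0]}
    - {"hand":1,"offset":[2.4,-7.7,-16],"angular":[0,0,0]}
    - {"hand":1,"offset":[2.4,-7.7,-21],"angular":[0,0,0]}
    - {"hand":1,"offset":[2.4,-7.7,-25],"angular":[0,0,0]}
    - {"hand":1,"offset":[2.4,-7.7,-28.9],"angular":[0,0,0]}
    - {"hand":0.6,"offset":[2.4,-7.7,-28.9],"angular":[0,0,0]}
    - {"hand":0.6,"offset":[2.4,-7.7,-28.9],"angular":[0,0,0]}

```text
time: 4.22
tool_pos: [0.4664, -0.16, 0.0531]
tcp_rot: [2.039, 2.389, 0.0]
wrist_force: [-0.7, -0.0, 0.8]
width: 0.611
```

Emit:
drive_tool:
  deltas:
    - {"hand":0,"offset":[0,0,0],"angular":[0,0,0]}
    - {"hand":0,"offset":[0,0,0],"angular":[0,0,0]}
    - {"hand":0,"offset":[0,0,0],"angular":[0,0,0]}
  force: 30

```text
time: 4.6
tool_pos: [0.4672, -0.1602, 0.0542]
tcp_rot: [2.036, 2.387, 0.002]
wrist_force: [0.6, -0.9, 5.9]
width: 0.421
```

Emit:
drive_tool:
  deltas:
    - {"hand":0,"offset":[0,0,0],"angular":[0,0,0]}
    - {"hand":0,"offset":[0,0,2],"angular":[0,0,0]}
    - {"hand":0,"offset":[0,0,6],"angular":[0,0,0]}
    - {"hand":0,"offset":[0,0,12],"angular":[0,0,0]}
    - {"hand":0,"offset":[0,5,15],"angular":[0,0,0]}
    - {"hand":0,"offset":[-0.5,10,18],"angular":[0,0,0]}
    - {"hand":0,"offset":[-1,15,21],"angular":[0,0,0]}
    - {"hand":0,"offset":[-1.5,20,23],"angular":[0,0,0]}
  force: 80

```text
time: 5.6
tool_pos: [0.45, 0.0421, 0.2839]
tcp_rot: [2.039, 2.388, 0.002]
wrist_force: [-0.3, -0.2, -1.9]
width: 0.409
```

Emit:
drive_tool:
  deltas:
    - {"hand":0,"offset":[0,3,0],"angular":[0,0,0]}
    - {"hand":0,"offset":[0,6,0],"angular":[0,0,0]}
    - {"hand":0,"offset":[0,6,0],"angular":[0,0,0]}
    - {"hand":0,"offset":[0,6,0],"angular":[0,0,0]}
    - {"hand":0,"offset":[0,6,0],"angular":[0,0,0]}

```text
time: 6.22
tool_pos: [0.4503, 0.0997, 0.2821]
tcp_rot: [-2.04, -2.389, 0.001]
wrist_force: [-0.1, 0.1, -1.6]
width: 0.405
```

```bash
python3 - <<'E'
from h import *
np.set_printoptions(precision=4,suppress=True)
s=bot.read_state();print(s['time'],s['tool_pos'],s['tcp_rot'],s['wrist_force'],s['width'],s['q'])
c=snap('w3','wrist');t=snap('top3','top');sc=snap('scene3','scene')
E
```

```text
6.225 [0.4503 0.0997 0.2821] [-2.0404 -2.3887  0.0009] [-0.1331  0.1451 -1.5896] 0.4054316921893121 [ 0.1642 -0.1794  1.9718 -0.0003  1.3497  0.0073]
```

View pics/w3.png

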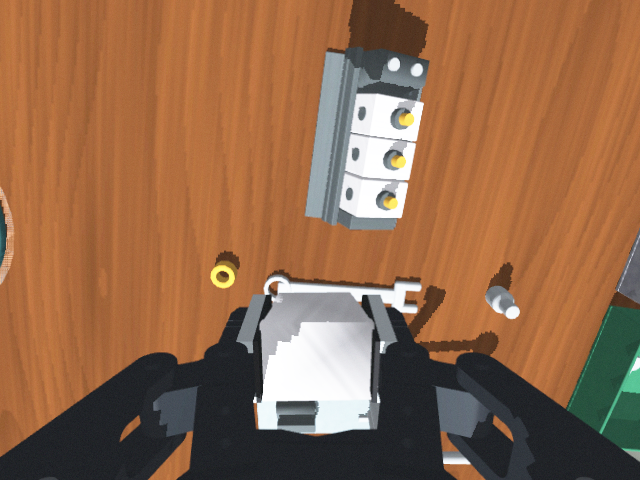

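```bash
python3 - <<'E'
from h import *
f=lambda n,x,y,w,h,k:cv2.resize(load(n)['frame'][y:y+h,x:x+w],None,fx=k,fy=k,interpolation=cv2.INTER_CUBIC)
a=f('w3',310,40,130,200,3)          # 390x600
b=f('w3',250,280,136,100,3)     # 408x300
d=f('scene0',350,310,68,50,6)  # 408x300
cv2.imwrite('pics/c4.png',np.hstack([a,np.vstack([b,d])]))
E
```

```text
(no output)
```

View pics/c4.png

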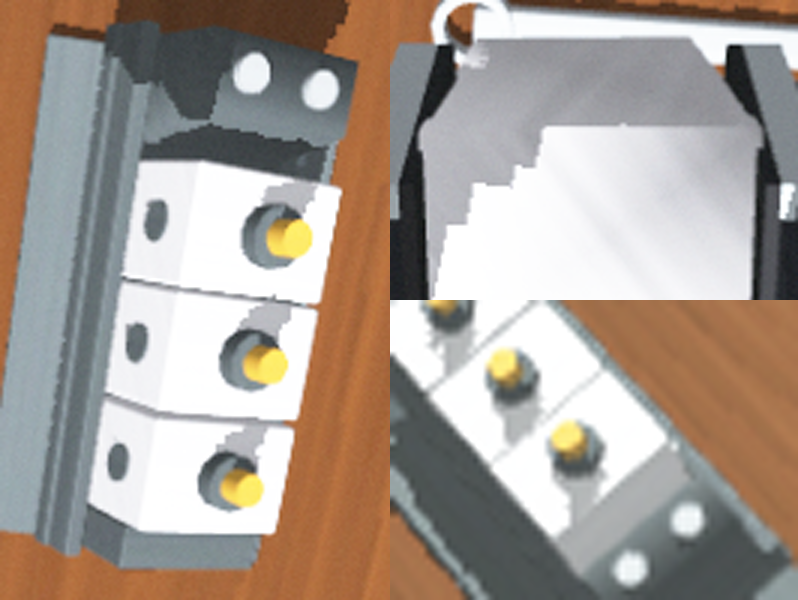

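```bash
python3 - <<'E'
from h import *
np.set_printoptions(precision=4,suppress=True)
W=load('w3');S=load('scene0');T=load('top0')
w=lambda x,y:(310+x/3-.33,40+y/3-.33)
near=[onz(W,w(*p),.0804) for p in ((203,160),(180,283),(180,287),(157,411),(155,416),(137,530))]
far=[onz(W,w(*p),.0593) for p in ((341,187),(321,304),(318,308),(298,420),(295,427),(275,534))]
print('near',np.array(near));print('far',np.array(far))
hsv=cv2.cvtColor(W['frame'],cv2.COLOR_BGR2HSV);k=cv2.inRange(hsv,(18,130,120),(35,255,255));k[:, :340]=0;k[230:]=0
n,l,st,ce=cv2.connectedComponentsWithStats(k);a=sorted([ce[i] for i in range(1,n) if st[i,4]>10],key=lambda v:v[1])
tp=[(227.29,261.43),(243.5,259),(260,256.71)];sp=[(379.71,334.14),(369,322.14),(358.88,309.88)]
for p,q,r in zip(a,tp,sp): print('stub',tri((W,p),(T,q),(S,r)), tri((W,p),(S,r))[0])
print('plate',[onz(W,w(*p),.005) for p in ((52,37),(3,527))])
# scene: block3 gap-side top corners: d crop scale6 origin (350,310)
s=lambda x,y:(350+(x-390)/6-.42,310+(y-300)/6-.42)
print('scene b3 far,near top', onz(S,s(556,538),.0593), onz(S,s(667,440),.0804))
E
```

```text
near [[0.4843 0.2014 0.0804]
 [0.4843 0.1683 0.0804]
 [0.4845 0.1672 0.0804]
 [0.4846 0.1321 0.0804]
 [0.4843 0.1306 0.0804]
 [0.4854 0.0966 0.0804]]
far [[0.5283 0.2023 0.0593]
 [0.5299 0.1688 0.0593]
 [0.5293 0.1675 0.0593]
 [0.5307 0.1338 0.0593]
 [0.5303 0.1315 0.0593]
 [0.5315 0.0975 0.0593]]
stub (array([0.5122, 0.1857, 0.0756]), [0.0006106882631627509, 0.0006526328376237785, 0.0011813644415467398]) [0.5122 0.1861 0.076 ]
stub (array([0.5132, 0.1502, 0.0752]), [0.0007356288355437361, 0.0008094504456045453, 0.0014858621321501228]) [0.513  0.1508 0.0757]
stub (array([0.5135, 0.114 , 0.076 ]), [0.0010509123449500856, 0.0009672179674028903, 0.0019941361859666627]) [0.5133 0.1147 0.0766]
plate [array([0.4386, 0.2371, 0.005 ]), array([0.4478, 0.0735, 0.005 ])]
scene b3 far,near top [0.5282 0.2042 0.0593] [0.4855 0.2027 0.0804]
```

```bash
python3 - <<'E'
from h import *
np.set_printoptions(precision=4,suppress=True)
W=load('w3');tcp=np.array([.4503,.0997,.2821]);R=Ro.from_rotvec([-2.0404,-2.3887,.0009]).as_matrix()
for p in ((279,293),(315.5,293),(351.7,293)): print('thin edge in tool',R.T@(onz(W,p,.2399)-tcp))
g=cv2.cvtColor(W['frame'],cv2.COLOR_BGR2GRAY).astype(int);print(g[284:300,325])
# fingertips known at tool (0,±y,0)? target poses
th=np.radians(1.2);a=np.radians(25)
ex=np.array([np.cos(th)*np.cos(a),np.sin(th)*np.cos(a),-np.sin(a)]);ey=np.array([-np.sin(th),np.cos(th),0]);ez=np.cross(ex,ey)
B=np.c_[ex,ey,ez];O=np.array([.4895,.1561,.030]);print(B)
# tool: x->ey, y->ex, z->-ez
Rt=np.c_[ey,ex,-ez];print('det',np.linalg.det(Rt));d=Ro.from_matrix(Rt@R.T).as_rotvec();print('turn deg',np.degrees(d))
np.savez('bed.npz',B=B,O=O,Rt=Rt)
for nm,b in (('above',(0,53.,85)),('mouth',(0,53,46)),('in',(0,51,38)),('home',(0,46.5,8))):
    w=O+B@(np.array(b)/1000); t=w+B@(np.array([0,7.0,42.2])/1000); print(nm,'wedge',w,'tcp',t,'off cm',(t-tcp)*100)
E
```

```text
thin edge in tool [-0.01   -0.0193  0.0422]
thin edge in tool [-0.01   -0.0009  0.0422]
thin edge in tool [-0.01    0.0174  0.0422]
[105 149 217 248 251 252 252 250 217 148 147 149 148 148 147 149]
[[ 0.9061 -0.0209  0.4225]
 [ 0.019   0.9998  0.0089]
 [-0.4226  0.      0.9063]]
det 1.0000000000000002
turn deg [-2.2024 24.894  -7.6729]
above wedge [0.5243 0.2098 0.107 ] tcp [0.542  0.2172 0.1453] off cm [  9.1689  11.7513 -13.6818]
mouth wedge [0.5078 0.2095 0.0717] tcp [0.5255 0.2169 0.1099] off cm [  7.521   11.7167 -17.2164]
in wedge [0.5045 0.2074 0.0644] tcp [0.5222 0.2148 0.1027] off cm [  7.1872  11.5097 -17.9414]
home wedge [0.4919 0.2027 0.0373] tcp [0.5096 0.21   0.0755] off cm [  5.929   11.0333 -20.6603]
```

```bash
python3 - <<'E'
from h import *
np.set_printoptions(precision=4,suppress=True)
W=load('w3');tcp=np.array([.4503,.0997,.2821]);R=Ro.from_rotvec([-2.0404,-2.3887,.0009]).as_matrix()
g=cv2.cvtColor(W['frame'],cv2.COLOR_BGR2GRAY).astype(int);print(g[392:436,345]);print(g[398,245:270],g[398,365:390]);print(g[300,270:300])
for z in (.3149,.310): print('top edge in tool',R.T@(onz(W,(316.5,401.5),z)-tcp))
f=lambda n,x,y,w,h,k:cv2.resize(load(n)['frame'][y:y+h,x:x+w],None,fx=k,fy=k,interpolation=cv2.INTER_CUBIC)
S=load('scene3');T=load('top3');u=proj(S,tcp);v=proj(T,tcp);print(u,v)
x,y=int(u[0])-50,int(u[1])-45;print(x,y)
cv2.imwrite('pics/c5.png',f('scene3',x,y,100,90,6))
E
```

```text
[251 252 252 253 253 253 253 252 247 242 243 243 244 242 242 242 242 243
 244 243 243 242 242 242 241 242 244 242 243 243 243 244 244 244 243 243
 243 243 199  69  33  37  32  35]
[ 34  31  37  34  32  36  36  34  32 254 254 178  87  79  78  80  43 253
 255 255 255 255 255 255 255] [251 250 250 249 249 248 162  70  81  85  83  83 236 253 162  38  33  36
  31  35  31  32  37  36  35]
[ 29 118 240 247 234 227 225 223 221 209 182 182 178 155 156 152 158 158
 155 151 150 154 152 150 151 150 150 153 153 150]
top edge in tool [-0.0151 -0.0004 -0.0328]
top edge in tool [-0.0191 -0.0004 -0.0279]
[389.0608 217.2621] [258.3381 273.3512]
339 172
```

View pics/c5.png

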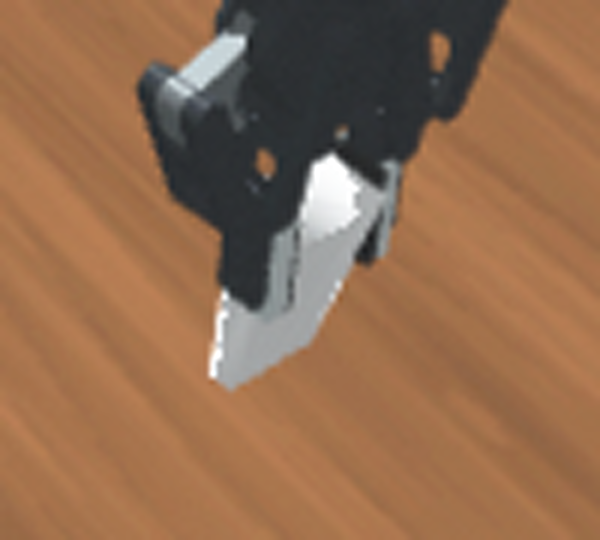

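```bash
cat > held.py <<'E'
from h import *
np.set_printoptions(precision=4,suppress=True)
W=load('w3');S=load('scene3');tcp=np.array([.4503,.0997,.2821]);R=Ro.from_rotvec([-2.0404,-2.3887,.0009]).as_matrix()
s=lambda x,y:(339+x/6-.42,172+y/6-.42)
for nm,w,p in (('thin -x+y',(279,293),(309,345)),('thin +x+y',(351.7,293),(232,388)),('top -x-y',(257,401),(334,154)),('top -x+y',(264.5,321),(386,192))):
    X,e=tri((W,w),(S,s(*p)));print(nm,'tool',R.T@(X-tcp),'miss',e)
print('top+y by plane',R.T@(onz(W,(316,321.5),.3149)-tcp))
from scipy.optimize import least_squares
def res(p):
    t,zc,a=p;o=[]
    for (y,z,v) in ((4.5,0,293),(23.25,75,321.5),(-4.5,75,401)):
        # wedge->tool (tool x = wedge y, tool z = -wedge z), tilt a about tool y
        x0,z0=(y-t)/1e3,(zc-z)/1e3; x=x0*np.cos(a)+z0*np.sin(a); z=-x0*np.sin(a)+z0*np.cos(a)
        o.append(proj(W,tcp+R@[x,0,z])[1]-v)
    return o
r=least_squares(res,[10,42,0],x_scale=[1,1,.01]);print(r.x,np.degrees(r.x[2]),r.cost)
E
python3 held.py; python3 - <<'E'
from h import *
g=cv2.cvtColor(load('w3')['frame'],cv2.COLOR_BGR2GRAY).astype(int)
print(g[310:332,340],g[310:332,360])
E
```

```text
thin -x+y tool [-0.0115 -0.02    0.0473] miss [0.0007793465644447932, 0.0007793465644448074]
thin +x+y tool [-0.0091  0.0172  0.0423] miss [0.0009200207936627401, 0.0009200207936627772]
top -x-y tool [-0.0129 -0.0202 -0.031 ] miss [0.0026908887934052376, 0.0026908887934051356]
top -x+y tool [ 0.014  -0.0165 -0.032 ] miss [0.00022709268075753343, 0.00022709268075747456]
top+y by plane [ 0.0146 -0.0006 -0.0328]
[10.6602 40.4901 -0.0701] -4.018646909550804 6.462348535570529e-27
[150 150 149 148 154 155 156 157 155 154 154 158 199 214 219 217 219 220
 222 220 222 221] [144 145 150 146 146 146 143 147 144 147 145 150 167 179 177 174 177 178
 176 175 174 175]
```

```bash
cat > tgt.py <<'E'
from h import *
np.set_printoptions(precision=4,suppress=True)
D=np.load('bed.npz');B,O,Rt=D['B'],D['O'],D['Rt']
def tgt(b,t=10.7,zc=41,a=-3.7,extra=0):
    M=Ro.from_euler('y',a,degrees=True).as_matrix(); R=Rt@M.T
    return O+B@(np.array(b)/1e3)-R@(M@np.array([-t,0,zc])/1e3),R
E
python3 - <<'E'
from tgt import *
s=bot.read_state();R0=Ro.from_rotvec(s['tcp_rot']).as_matrix();print(s['tool_pos'],s['time'])
for b in ((0,53,100),(0,53,80),(0,53,46),(0,46.5,8)):
    t,R=tgt(b);print(b,t,(t-s['tool_pos'])*100,np.degrees(Ro.from_matrix(R@R0.T).as_rotvec()))
E
```

```text
[0.4504 0.0998 0.2822] 6.375
(0, 53, 100) [0.5477 0.221  0.1578] [  9.7303  12.1204 -12.4423] [ 1.4178 25.2293 -8.4604]
(0, 53, 80) [0.5393 0.2209 0.1397] [  8.8853  12.1027 -14.2549] [ 1.4178 25.2293 -8.4604]
(0, 53, 46) [0.5249 0.2206 0.1088] [  7.4487  12.0726 -17.3363] [ 1.4178 25.2293 -8.4604]
(0, 46.5, 8) [0.509  0.2137 0.0744] [  5.8567  11.3891 -20.7803] [ 1.4178 25.2293 -8.4604]
```

Emit:
drive_tool:
  deltas:
    - {"hand":0,"offset":[2.2,4,-1],"angular":[0.3,6.3,-2.1]}
    - {"hand":0,"offset":[4.4,8,-3],"angular":[0.7,12.6,-4.2]}
    - {"hand":0,"offset":[6.6,12.1,-6],"angular":[1,18.9,-6.3]}
    - {"hand":0,"offset":[8.9,12.1,-10],"angular":[1.4,25.2,-8.5]}
    - {"hand":0,"offset":[8.9,12.1,-14.3],"angular":[1.4,25.2,-8.5]}
    - {"hand":0,"offset":[8.9,12.1,-14.3],"angular":[1.4,25.2,-8.5]}
    - {"hand":0,"offset":[8.9,12.1,-14.3],"angular":[1.4,25.2,-8.5]}
    - {"hand":0,"offset":[8.9,12.1,-14.3],"angular":[1.4,25.2,-8.5]}

```text
time: 7.38
tool_pos: [0.5409, 0.222, 0.1427]
tcp_rot: [-1.952, -1.967, 0.368]
wrist_force: [0.6, 0.2, -0.1]
width: 0.41
```

```bash
python3 - <<'E'
from tgt import *
s=bot.read_state();print(s['tool_pos'],s['tcp_rot'],s['time'],s['wrist_force'],s['q'])
snap('w4','wrist');S=snap('scene4','scene')
f=lambda n,x,y,w,h,k:cv2.resize(load(n)['frame'][y:y+h,x:x+w],None,fx=k,fy=k,interpolation=cv2.INTER_CUBIC)
a=f('scene4',340,270,90,100,5);b=f('w4',240,180,150,250,2); print(a.shape,b.shape)
cv2.imwrite('pics/c6.png',np.hstack([a,b]))
E
```

```text
[0.5409 0.222  0.1427] [-1.9518 -1.9668  0.3684] 7.375 [ 0.5694  0.1824 -0.0566] [0.2517 0.4265 1.6189 0.1603 1.5033 0.2002]
(500, 450, 3) (500, 300, 3)
```

View pics/c6.png

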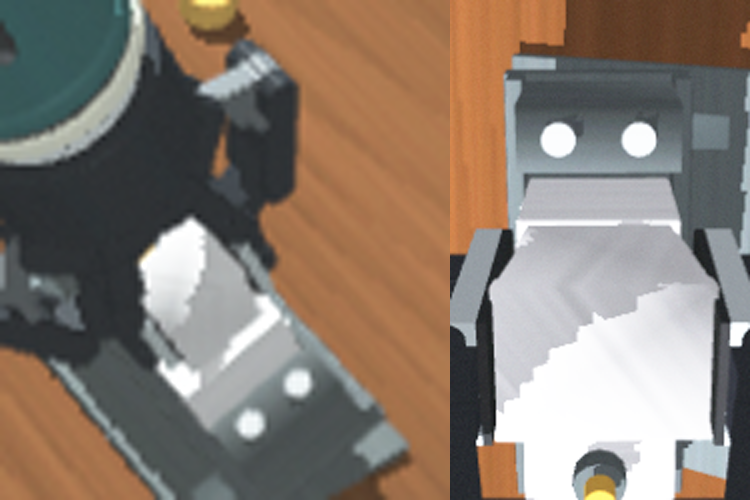

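```bash
python3 - <<'E'
from tgt import *
W=load('w4');s=bot.read_state();tcp=s['tool_pos'];R=Ro.from_rotvec(s['tcp_rot']).as_matrix()
g=cv2.cvtColor(W['frame'],cv2.COLOR_BGR2GRAY).astype(int)
for u in (290,310,335,345): print(u,'v262:',g[262:300,u])
print('top -y edge col',g[395:410,280],g[395:410,330]); print('thin row',g[296,268:296],g[296,345:372])
def onb(c,uv,zb):
    o,v=ray(c,uv);o=B.T@(o-O);v=B.T@v;return (o+v*(zb/1e3-o[2])/v[2])*1e3
print('tcp in bed',B.T@(tcp-O)*1e3)
u=316
print('stop top',onb(W,(u,269),40)); print('blk3 edge',onb(W,(u,290),44)); print('thin',onb(W,(u,292.5),80),onb(W,(u,292.5),83));print('top+y',onb(W,(u,322),155));print('top-y',onb(W,(u,400.5),155))
from scipy.optimize import least_squares
def res(p,vs=(292.5,322.,400.5)):
    t,zc,a=p;o=[]
    for (y,z),v in zip(((4.5,0),(23.25,75),(-4.5,75)),vs):
        x0,z0=(y-t)/1e3,(zc-z)/1e3; x=x0*np.cos(a)+z0*np.sin(a); z=-x0*np.sin(a)+z0*np.cos(a)
        o.append(proj(W,tcp+R@[x,0,z])[1]-v)
    return o
r=least_squares(res,[10,42,0],x_scale=[1,1,.01]);print('fit',r.x,np.degrees(r.x[2]))
print(R.T@Rt)
E
```

```text
290 v262: [162 163 167 166 135  95 107 155 188 186 183 182 184 187 182 184 185 187
 185 185 186 191 185 182 184 187 188 200 234 254 248 174 171 171 170 173
 173 174]
310 v262: [157 161 161 163 135  93 105 154 186 183 182 185 185 183 182 183 186 187
 185 183 186 188 185 182 185 186 189 199 238 251 238 173 171 173 174 172
 175 175]
335 v262: [154 154 156 152 119  93 104 151 185 182 181 180 185 182 182 178 181 186
 183 182 186 188 186 183 183 185 185 194 209 207 186 173 176 173 171 171
 169 170]
345 v262: [151 158 159 151 119  95 117 164 184 180 180 184 185 181 181 184 182 184
 184 184 183 186 181 176 182 183 188 201 239 246 224 173 175 172 171 175
 172 175]
top -y edge col [255 255 255 255 255 255 255 255 255 255 255 255 255 255 255] [254 254 254 254 254 238 218 216 216 215 219 213 210 211 214]
thin row [ 39  38  42 101 181 238 255 255 253 213 213 206 190 186 184 184 178 176
 172 173 175 172 170 171 172 170 173 172] [171 173 173 175 177 175 174 196 236 236 155  90  93  94  85  87  80  38
  38  38  39  41  76 134 157 156 160]
tcp in bed [  0.1294  64.7388 123.8703]
stop top [ 0.3553 57.2375 40.    ]
blk3 edge [ 0.3436 45.2249 44.    ]
thin [ 0.123  57.1729 80.    ] [ 0.1045 58.3021 83.    ]
top+y [ -0.3301  75.529  155.    ]
top-y [ -0.3032  47.14   155.    ]
fit [11.1162 41.1224 -0.0636] -3.6463310159370237
[[ 0.9978 -0.0015 -0.0655]
 [ 0.0011  1.     -0.0056]
 [ 0.0655  0.0056  0.9978]]
```

Emit:
drive_tool:
  deltas:
    - {"hand":0,"offset":[-0.7,-0.1,-1.6],"angular":[0,0,0]}
    - {"hand":0,"offset":[-1.48,-0.19,-3.17],"angular":[0,0,0]}
    - {"hand":0,"offset":[-1.48,-0.19,-3.17],"angular":[0,0,0]}
    - {"hand":0,"offset":[-1.72,-0.3,-3.7],"angular":[0,0,0]}
    - {"hand":0,"offset":[-1.97,-0.4,-4.25],"angular":[0,0,0]}
    - {"hand":0,"offset":[-2.22,-0.5,-4.79],"angular":[0,0,0]}
    - {"hand":0,"offset":[-2.22,-0.5,-4.79],"angular":[0,0,0]}

```text
time: 8.35
tool_pos: [0.5169, 0.2166, 0.0909]
tcp_rot: [-1.949, -1.963, 0.375]
wrist_force: [-0.3, 0.8, -1.3]
width: 0.405
```

```bash
cat > st.py <<'E'
from tgt import *
s=bot.read_state();R=Ro.from_rotvec(s['tcp_rot']).as_matrix()
print('t',s['time'],'tcp bed',B.T@(s['tool_pos']-O)*1e3,'F bed',B.T@s['wrist_force'],'M',s['torque'],'w',s['width'])
print('tilt about bed x (deg)',np.degrees(Ro.from_matrix(Rt.T@R).as_rotvec()))
E
python3 st.py
```

```text
t 8.35 tcp bed [ 0.1925 59.9387 67.3079] F bed [ 0.2526  0.7791 -1.3163] M [ 0.1776 -0.3442 -0.049 ] w 0.4051237658619092
tilt about bed x (deg) [-0.0026  3.7032 -0.0292]
```

Emit:
drive_tool:
  deltas:
    - {"hand":0,"offset":[-0.15,-0.08,-0.32],"angular":[0,0,0]}
    - {"hand":0,"offset":[-0.3,-0.15,-0.64],"angular":[0,0,0]}
    - {"hand":0,"offset":[-0.45,-0.23,-0.95],"angular":[0,0,0]}
    - {"hand":0,"offset":[-0.59,-0.3,-1.27],"angular":[0,0,0]}
    - {"hand":0,"offset":[-0.59,-0.3,-1.27],"angular":[0,0,0]}

```text
time: 8.98
tool_pos: [0.5115, 0.2147, 0.0787]
tcp_rot: [-1.95, -1.963, 0.372]
wrist_force: [1.2, 6.4, -0.6]
width: 0.404
```

```bash
python3 st.py
```

```text
t 8.975 tcp bed [ 0.492  58.0826 53.9634] F bed [1.434  6.3921 0.0244] M [ 0.9637 -0.3702 -0.4577] w 0.4037381079758134
tilt about bed x (deg) [-0.0877  3.8199 -0.0404]
```

Emit:
drive_tool:
  deltas:
    - {"hand":0,"offset":[-0.1,0.03,-0.23],"angular":[0,0,0]}
    - {"hand":0,"offset":[-0.21,0.05,-0.45],"angular":[0,0,0]}
    - {"hand":0,"offset":[-0.21,0.05,-0.45],"angular":[0,0,0]}

```text
time: 9.35
tool_pos: [0.5109, 0.2149, 0.0766]
tcp_rot: [-1.951, -1.965, 0.37]
wrist_force: [1.9, 4.0, 8.5]
width: 0.408
```

```bash
python3 st.py
```

```text
t 9.35 tcp bed [ 0.8236 58.3066 51.7977] F bed [-1.7865  4.0073  8.5973] M [ 0.3328  0.1993 -0.227 ] w 0.408184354875189
tilt about bed x (deg) [-0.2284  3.7784 -0.0675]
```

Emit:
drive_tool:
  deltas:
    - {"hand":0.7,"offset":[0,0,0],"angular":[0,0,0]}
    - {"hand":1,"offset":[0,0,0],"angular":[0,0,0]}
    - {"hand":1,"offset":[0,0,0],"angular":[0,0,0]}
    - {"hand":1,"offset":[1.5,0,3.2],"angular":[0,0,0]}
    - {"hand":1,"offset":[3.0,0,6.4],"angular":[-1.7,0,0.8]}
    - {"hand":0,"offset":[4,0,8.6],"angular":[-3.35,-0.07,1.56]}
    - {"hand":0,"offset":[4,0,8.6],"angular":[-3.35,-0.07,1.56]}
    - {"hand":0,"offset":[4,0,8.6],"angular":[-3.35,-0.07,1.56]}

```text
time: 10.35
tool_pos: [0.5481, 0.2137, 0.1588]
tcp_rot: [-1.96, -2.002, 0.446]
wrist_force: [-0.2, -0.0, -0.7]
width: 0.377
```

```bash
cat >> st.py <<'E'
import sys
if len(sys.argv)>1:
    n=sys.argv[1];W=snap('w'+n,'wrist');S=snap('s'+n,'scene');T=snap('t'+n,'top')
    f=lambda c,x,y,w,h,k:cv2.resize(c['frame'][y:y+h,x:x+w],None,fx=k,fy=k,interpolation=cv2.INTER_CUBIC)
    cv2.imwrite('pics/c%s.png'%n,np.hstack([f(S,340,280,90,110,5),f(W,240,180,160,275,2)]))
E
python3 st.py 7
```

```text
t 10.35 tcp bed [ -0.1988  56.3373 142.0126] F bed [ 0.1434 -0.0406 -0.6731] M [-0.0218 -0.1842 -0.0406] w 0.3766250101893694
tilt about bed x (deg) [ 0.0892 -0.0155 -0.0176]
```

View pics/c7.png

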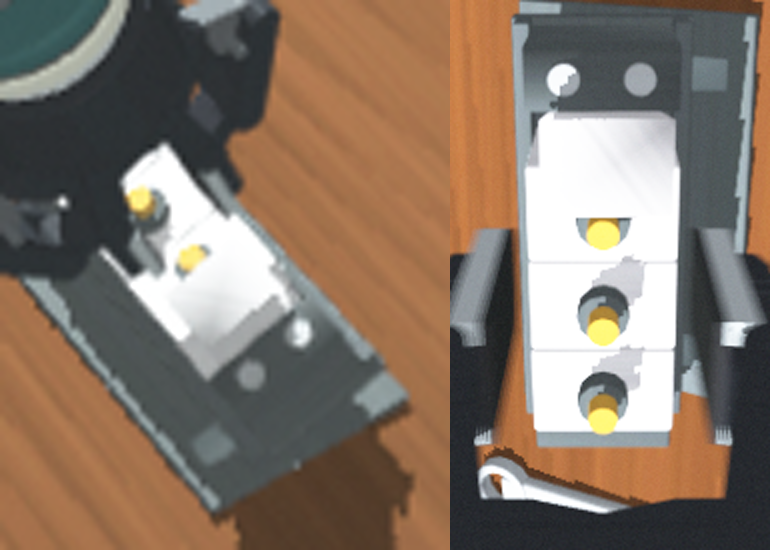

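```bash
python3 - <<'E'
from tgt import *
W=load('w7')
def onb(c,uv,zb):
    o,v=ray(c,uv);o=B.T@(o-O);v=B.T@v;return (o+v*(zb/1e3-o[2])/v[2])*1e3
g=cv2.cvtColor(W['frame'],cv2.COLOR_BGR2GRAY).astype(int)
print(g[228:242,318],g[228:242,300],g[228:242,340]);print(g[262,278:292],g[262,345:360],g[245,278:292],g[245,345:360])
for p in ((318,236),(318,288.5),(285,262),(351.5,262)): print(onb(W,p,86))
print('blk ends',[onb(W,p,44) for p in ((300,288+0),(278.5,311),(278.5,355),(280,396.5),(353,311),(352.5,355))])
E
python3 st.py
```

```text
[ 77  75  77  79  80  78  77 113 159 173 179 229 245 246] [ 83  82  82  82  86  83  82 109 158 187 192 212 249 254] [ 70  77  74  70  73  72  75 116 157 171 169 191 207 208]
[200 190 195 192 191 197 226 253 255 255 255 255 255 255] [236 233 232 231 229 229 225 212 190 155  90  90  87  87  81] [166 161 127  72 105 169 235 255 255 255 255 255 255 255] [192 190 191 191 189 188 191 168  94  85  90  88  90  87  81]
[ 0.3765 72.2411 86.    ]
[ 0.4247 42.6611 86.    ]
[-17.0763  57.8836  86.    ]
[18.1384 57.9104 86.    ]
blk ends [array([-11.2149,  24.4415,  44.    ]), array([-25.7874,   7.7165,  44.    ]), array([-26.7747, -26.1908,  44.    ]), array([-26.7287, -60.8653,  44.    ]), array([23.9876,  7.7662, 44.    ]), array([ 24.6229, -26.1283,  44.    ])]
t 10.5 tcp bed [ -0.3925  56.177  141.6163] F bed [-0.0424  0.2967  0.1282] M [-0.0006 -0.1968  0.0246] w 0.0988290545497036
tilt about bed x (deg) [ 0.1486 -0.0297 -0.0006]
```

Emit:
drive_tool:
  deltas:
    - {"hand":0,"offset":[-0.9,0,-2],"angular":[0,0,0]}
    - {"hand":0,"offset":[-1.8,0,-3.9],"angular":[0,0,0]}
    - {"hand":0,"offset":[-2.1,0,-4.5],"angular":[0,0,0]}
    - {"hand":0,"offset":[-2.3,0,-5],"angular":[0,0,0]}
    - {"hand":0,"offset":[-2.4,0,-5.2],"angular":[0,0,0]}
    - {"hand":0,"offset":[-2.4,0,-5.2],"angular":[0,0,0]}

```text
time: 11.25
tool_pos: [0.5256, 0.2141, 0.1086]
tcp_rot: [-1.961, -2.004, 0.442]
wrist_force: [0.5, 0.1, -0.7]
width: -0.0
```

```bash
python3 st.py
```

```text
t 11.25 tcp bed [ 0.627  57.2794 86.9652] F bed [ 0.7681  0.0905 -0.3751] M [-0.06   -0.1805 -0.059 ] w -9.596264876556928e-06
tilt about bed x (deg) [-0.0836  0.0101 -0.0376]
```

Emit:
drive_tool:
  deltas:
    - {"hand":0,"offset":[-0.08,-0.02,-0.18],"angular":[0,0,0]}
    - {"hand":0,"offset":[-0.17,-0.05,-0.36],"angular":[0,0,0]}
    - {"hand":0,"offset":[-0.25,-0.08,-0.54],"angular":[0,0,0]}
    - {"hand":0,"offset":[-0.3,-0.1,-0.64],"angular":[0,0,0]}
    - {"hand":0,"offset":[-0.3,-0.1,-0.64],"angular":[0,0,0]}

```text
time: 11.88
tool_pos: [0.5247, 0.2141, 0.1054]
tcp_rot: [-1.963, -2.006, 0.436]
wrist_force: [2.0, 1.2, 13.3]
width: -0.001
```

```bash
python3 st.py
```

```text
t 11.875 tcp bed [ 1.1629 57.2413 83.7528] F bed [-3.7551  1.2067 12.8939] M [ 0.1333  0.3674 -0.1212] w -0.0009809487808208112
tilt about bed x (deg) [-0.3421  0.1341 -0.0683]
```

Emit:
drive_tool:
  deltas:
    - {"hand":0,"offset":[-0.08,0,-0.1],"angular":[0,0,0]}
    - {"hand":0,"offset":[-0.16,0,-0.2],"angular":[0,0,0]}
    - {"hand":0,"offset":[-0.2,0,-0.25],"angular":[0,0,0]}
    - {"hand":0,"offset":[-0.2,0,-0.25],"angular":[0,0,0]}
    - {"hand":0,"offset":[-0.2,0,-0.25],"angular":[0,0,0]}

```text
time: 12.5
tool_pos: [0.5247, 0.2142, 0.1053]
tcp_rot: [-1.965, -2.008, 0.431]
wrist_force: [4.3, 0.3, 20.8]
width: 0.0
```

```bash
python3 st.py
```

```text
t 12.5 tcp bed [ 1.1826 57.3898 83.6267] F bed [-4.8979  0.2233 20.6702] M [-0.0747  0.6621 -0.0197] w 0.00010214547987631247
tilt about bed x (deg) [-0.5744  0.1649 -0.0839]
```

Emit:
drive_tool:
  deltas:
    - {"hand":0,"offset":[-0.1,0,-0.08],"angular":[0,0,0]}
    - {"hand":0,"offset":[-0.2,0,-0.16],"angular":[0,0,0]}
    - {"hand":0,"offset":[-0.2,0,-0.16],"angular":[0,0,0]}
    - {"hand":0,"offset":[-0.2,0,-0.16],"angular":[0,0,0]}

```text
time: 13.0
tool_pos: [0.5247, 0.2143, 0.1052]
tcp_rot: [-1.967, -2.01, 0.427]
wrist_force: [7.5, -1.4, 25.6]
width: -0.003
```

```bash
python3 st.py
```

```text
t 13.0 tcp bed [ 1.1692 57.4322 83.5709] F bed [-4.0586 -1.5945 26.3968] M [-0.2774  0.5154  0.1375] w -0.0030411653601045067
tilt about bed x (deg) [-0.8141  0.1909 -0.0887]
```

Emit:
drive_tool:
  deltas:
    - {"hand":0,"offset":[0.5,0,0.9],"angular":[0,0,0]}
    - {"hand":0,"offset":[1.4,0,3],"angular":[0,0,0]}
    - {"hand":0,"offset":[3,0,6.2],"angular":[0,0,0]}
    - {"hand":0,"offset":[3,-3,10],"angular":[0,0,0]}
    - {"hand":0,"offset":[2,-8,13],"angular":[0,0,0]}
    - {"hand":0,"offset":[0,-11,15],"angular":[0,0,0]}
    - {"hand":0,"offset":[0,-11,15],"angular":[0,0,0]}
    - {"hand":0,"offset":[0,-11,15],"angular":[0,0,0]}

```text
time: 14.0
tool_pos: [0.5181, 0.1034, 0.2471]
tcp_rot: [-1.961, -2.003, 0.443]
wrist_force: [-0.0, -0.1, -0.5]
width: -0.0
```

```bash
python3 st.py 8; python3 - <<'E'
from tgt import *
W,S,T=load('w8'),load('s8'),load('t8')
f=lambda c,x,y,w,h,k:cv2.resize(c['frame'][y:y+h,x:x+w],None,fx=k,fy=k,interpolation=cv2.INTER_CUBIC)
u=proj(W,O+B@[0,0,.044]).astype(int);print(u,proj(S,O))
x,y=u[0]-80,max(0,u[1]-100)
print(x,y)
cv2.imwrite('pics/c8.png',np.hstack([f(W,x,y,160,200,3)[:600,:480],np.vstack([f(S,335,285,80,75,4),f(S,225,165,128,120,2.5)])]))
E
```

```text
t 14.0 tcp bed [-66.8247 -53.3057 208.3721] F bed [ 0.1752 -0.1309 -0.4856] M [-0.0118 -0.2166  0.0403] w -0.00041319779757953277
tilt about bed x (deg) [-0.0165  0.0358 -0.0223]
[404 148] [377.8594 333.0919]
324 48
```

View pics/c8.png

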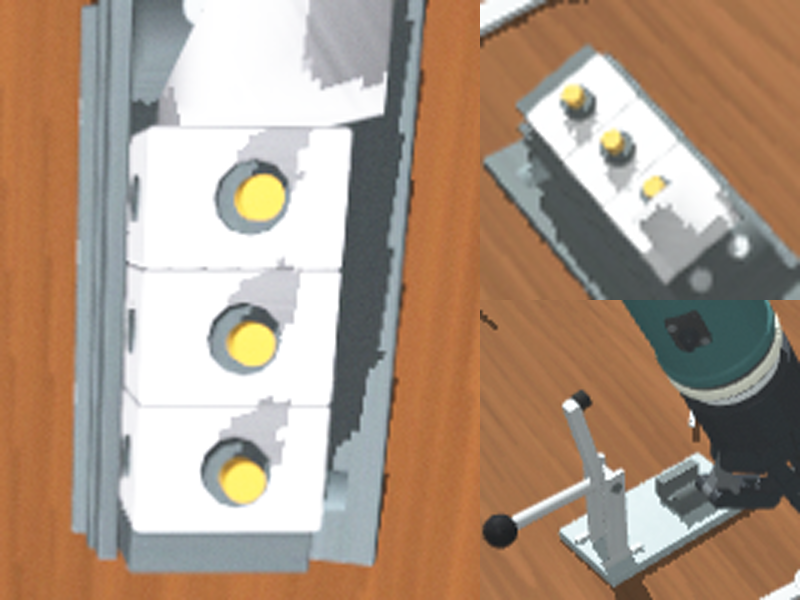

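```bash
python3 - <<'E'
from tgt import *
W,S,T=load('w8'),load('s8'),load('t8')
def onb(c,uv,zb):
    o,v=ray(c,uv);o=B.T@(o-O);v=B.T@v;return (o+v*(zb/1e3-o[2])/v[2])*1e3
g=cv2.cvtColor(W['frame'],cv2.COLOR_BGR2GRAY).astype(int)
for u in (382,390,398,430,436,442,448,451): print(u,'v80:',g[80:98,u])
for p in ((383,89.5),(452,86)): print(onb(W,p,83))
for p in ((367,137.5),(437,138)): print('b3/b2',onb(W,p,44))
for v in (50,60,70,80): print(v,'u365',g[v,365:395],'u440',g[v,440:465])
E
```

```text
382 v80: [225 211 180 177 178 179 179 178 178 184 230 254 255 255 255 255 255 255]
390 v80: [253 254 253 254 254 254 255 255 254 252 228 254 255 255 255 255 255 255]
398 v80: [255 255 255 255 255 255 255 254 254 252 222 254 255 255 255 255 255 255]
430 v80: [253 253 253 253 253 254 253 252 253 254 217 251 255 255 255 255 255 255]
436 v80: [252 252 253 253 253 253 252 252 253 191 184 250 255 255 255 255 255 255]
442 v80: [250 249 249 249 250 252 252 240 147  78  80  82  83  79  81  77  78  78]
448 v80: [249 250 251 252 252 252 212  95  85  79  79  80  83  77  80  77  80  82]
451 v80: [247 249 249 250 251 233 138  79  79  80  79  80  79  75  82  82  85  81]
[-24.7082  39.2782  83.    ]
[19.2425 41.7872 83.    ]
b3/b2 [-29.024    7.8891  44.    ]
b3/b2 [23.7587  7.8058 44.    ]
50 u365 [163 166 159  93  97 107 109 107 114 114 111 112 112 111 111 111 113 110
 111 126 219 251 251 251 252 251 251 253 254 254] u440 [171 172 172 170 169 164 160 165 162 164 166 161 158 159 132  94  81  81
  83  82 149 164 163 161 148]
60 u365 [162 164 145 107 122 127 140 146 148 151 145 148 148 150 151 144 148 149
 148 149 148 170 244 250 251 253 253 254 254 255] u440 [167 168 169 163 161 166 165 166 167 166 161 158 156 144 103  80  83  79
  76  78  78 135 164 152 101]
70 u365 [163 166 126 134 144 157 161 158 161 156 161 159 157 160 158 156 160 217
 232 237 242 245 248 250 252 253 254 254 254 255] u440 [175 170 165 163 163 161 162 163 161 160 156 158 153 105  81  82  85  77
  80 121 165 164 155 116 110]
80 u365 [164 163 125 144 157 153 154 154 154 159 154 148 161 167 182 173 175 225
 234 240 244 247 249 251 253 253 254 254 255 255] u440 [247 248 250 251 251 251 251 250 249 249 249 247 177  80  78  82  82  86
 132 167 165 161 125  67  95]
```

```bash
python3 - <<'E'
from tgt import *
W=load('w8')
def onb(c,uv,zb):
    o,v=ray(c,uv);o=B.T@(o-O);v=B.T@v;return (o+v*(zb/1e3-o[2])/v[2])*1e3
for p in ((454.2,50),(453,70),(452,80)): print('R',onb(W,p,83))
for p in ((385,50),(386,60),(382,70)): print('L',onb(W,p,83))
for b in ((18,41,44),(18,41,83),(-18,41,44),(-18,41,83),(18,69,83),(-18,69,83),(-25,41,44),(25,41,44)): print(b,proj(W,O+B@(np.array(b)/1e3)))
# stub positions vs packed pitch 34
k=cv2.inRange(cv2.cvtColor(W['frame'],cv2.COLOR_BGR2HSV),(18,130,120),(35,255,255));k[:,:380]=0;k[:80]=0;k[230:]=0
n,l,st,ce=cv2.connectedComponentsWithStats(k)
print([onb(W,ce[i],51) for i in range(1,n) if st[i,4]>30])
E
```

```text
R [18.81   63.0832 83.    ]
R [19.0541 51.3522 83.    ]
R [18.9299 45.3904 83.    ]
L [-24.4483  62.5895  83.    ]
L [-23.5744  56.7865  83.    ]
L [-25.8331  50.9005  83.    ]
(18, 41, 44) [432.7727  91.4008]
(18, 41, 83) [449.9623  87.2793]
(-18, 41, 44) [383.6428  90.981 ]
(-18, 41, 83) [393.666   86.7127]
(18, 69, 83) [453.7051  39.737 ]
(-18, 69, 83) [395.8618  38.945 ]
(-25, 41, 44) [374.0488  90.9241]
(25, 41, 44) [442.2733  91.5072]
[array([ 0.7019, 25.4533, 51.    ]), array([ 0.7167, -9.242 , 51.    ]), array([  0.6839, -43.947 ,  51.    ])]
```

```bash
python3 -c "
from workcell import bot
s=bot.read_state();print(s['time'],s['wrist_force']);print(bot.finish_job())"
```

```text
14.15 [0.24132641 0.75260592 0.12244891]
the job is handed in; nothing more can be done
None
```

The job is handed in at about 14 s of the 58 s allowed. The clamp is open, the wedge is jammed in the last gap, and the gripper is clear of everything.

**What I did:** I pushed the clamp knob past dead centre and it fell open. I gripped the wedge by its parallel sides and lifted it out. It sat tilted about 4° in the grip, so I turned the tool to correct for that. I then lowered it into the gap against the sloping stop, let go, and pushed down on its top with the closed fingers.

**Last checks:**
- **Tight:** the wedge moved only about 0.2 mm as the push rose from 13 N to 26 N.
- **Height:** the wedge top was at bed z of about 83.6 mm, against 83 mm expected. I put the 0.6 mm down to calibration.
- **Square:** its side edge ran along the bed to within about 0.5°, and it was centred on the blocks to about 0.2 mm.
- **Blocks and clamp:** the last picture showed the blocks flat with no gaps and the clamp still open.

**What disagreed or was not checked:**
- My estimate of the bed's position along the row was 1 to 1.4 mm off when checked against the sloping stop and the end of the row. I allowed for this when inserting the wedge.
- The last block spacing I measured was 34.7 mm instead of 34 mm. I took this as an error from the height assumed for the pipe stubs.
- I saw no contact with the other bench items, but I did not measure each one again.

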